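# Roll a round bar into the vee cradle, butt it and clamp it

## Robot

A 6-joint arm with a two-finger parallel gripper is mounted at the origin on a cart in front of the work surface, level with it; the furniture and walls round the work are solid. World frame = base frame: x ahead of the robot, y to its left, z up, the work surface at z = 0. Lengths are in m, angles in degrees, forces in N, time in s.
With the tool pointing down it reaches from about 0.3 to 0.75 m from the base axis. Payload 8.5 kg.
Tool frame: the origin (TCP) lies between the finger pads; the fingertips stand 19 mm ahead of it and the grasp point (between the pads) is the TCP; z points along the fingers, y is the direction in which the jaws open and shut (so a half turn about z gives the same grasp; the last joint's range is limited). The gripper opens to 85 mm and grips with 20 to 120 N. Pads are 22 mm wide; open, the fingers measure 114 mm over their backs; the gripper's body (76 mm by 85 mm) begins 54 mm behind the grasp point. The pads swing forward as they close: fully open they stand 13 mm farther back than shut.
Start: joints at [62.894, 21.807, 74.336, -0, 83.858, -12.336], TCP at [0.14, 0.532, 0.25] pointing down, gripper open.
Joint ranges: [-178.18, 178.18], [-50.72, 133.34], [12.68, 142.11], [-81.47, 261.47], [9.98, 163.14], [-165.26, 165.26]. Speed limits (degrees/s): [136.94, 136.94, 180, 180, 180, 180].

## Interface

Orientations are given as a 3x3 rotation matrix whose columns are the frame's x, y, z axes.
In Python, from rig import env gives the robot as it stands.
- The arm moves only by the shell command python3 -m pendant 'ROWS' [OPENING] [FORCE]. ROWS is JSON, a list of rows, each a list of 2 entries, a list of its own where there are three numbers: the shift along the tool's x, y, z scaled (see below), then the turn, a rotation vector about the tool's x, y, z scaled (see below). A call has 1 to 20 rows; each row shifts and turns the commanded pose from where the row before left it, along the tool's axes as they then stand; what a row does not reach is not made up. The controller multiplies each number of a shift by 0.1 m and each number of a turn by pi/2 rad. A row lasts 1/8 s, in which the tool goes at most 62.5 mm and 10.7 degrees, less where a joint would pass 70% of its speed; a pose out of reach is approached as far as the arm can. A call with a number of a shift or a turn outside -1 to 1 is refused whole. A call with a gripper value outside its range is refused whole. OPENING is the gripper command: -1 is shut, 1 is fully open, values between are in proportion, set as the call begins (- or left out, the last holds). The fingers move at their own pace and stop on an object; FORCE is the grip in N (left out, the last holds). Time passes only in rows, so rows that do not move let the fingers close. It gives the time, the measured TCP pose, the force and the opening at its end, in the units of the state.
- env.observe(): the state, without advancing time (a new reading comes with each control period).
- env.get_image(name): name is "side" or "top" or "wrist"; returns a dict with "image" (384x512x3 uint8, red, green, blue), "K" (3x3 intrinsics, pixels), "R" (3x3) and "t" (3): a world point X has camera coordinates R X + t. Camera axes: x right, y down, z forward; pixel columns grow to the right and rows downward; lengths in m; the calibration is good to about 2 mm. A picture is of the moment at which its call begins. There is no depth.
- env.close_job(): hands the job in, once; it reports no verdict.
The state is a dict: "time_s": time; "q": joint angles; "qvel": joint speeds; "joint_efforts": joint torques, N m; "position": TCP position; "tool_rot": TCP orientation; "ft_force": force on the tool from outside, world axes, zero at the start; "wrist_torque": the same for the moment, N m; "grip_width": finger opening in m.
Only numpy, scipy, OpenCV 4.12 (cv2) and the standard library are available. Lean on these libraries where they do the work, as an engineer would, in place of code of your own. Each camera call takes 0.05 s, during which the arm holds its last target.

## Task

Get the round bar ready for cross-drilling: without lifting it off the jig, roll it from the wooden deck into the vee, let go so that it settles and centres itself, and then slide it gently along the vee until its far end butts against the end stop. Only then swing the clamp arm down and press it gently until its pad grips the bar firmly and stays gripping by itself. Do not hammer the stop or crush the bar, and leave the things lying around where they are.

Things in the scene. Friction and masses are not known exactly. Their poses are not given: they have to be found in the camera images.
- cradle: Drilling jig fixed to the bench: plywood base x -125 to 95, y -100 to 155, 12 mm thick. Origin on the bench straight under the line of the vee; x runs along the vee towards the end stop (roughly away from the robot), y left across the vee, z up. Coordinates in all other entries are in this frame, in mm. Beyond the vee's near end (x below -50) only the base and the deck stand in the way.
- vee_seat (a point): Where the axis of a seated bar runs (x 0, y 0, z 50.3; the bar's top is then at z 70.3). The vee is two steel strips at 45 degrees that meet at y 0, z 22, from x -50 to 50; its left lip, at y 22, z 44, is flush with the deck; the right flank goes up higher, to y -40, z 62.
- deck_top (a point): Middle of the top (z 44) of the level wooden deck left of the vee: x -118 to 50, y 22 to 145. A rail at its left end (y 145 to 153) stands 6 mm above it, a fence at its far side (x 52 to 62, y 24 to 150) 18 mm.
- stop_face (a point): Centre of the end stop's face, level with a seated bar's axis; the face is square to the vee and looks along -x. A dark steel plate 34 mm wide, up to z 68, screwed fast: set differently every time, face at x 65 to 77, and unmoved by the forces of this job. It is rigid: a push 1 mm too far is already some 20 N.
- bar_centre (a point): Centre, on the axis, of the round aluminium bar: 40 mm diameter, 130 mm long, about 0.35 kg; x along its axis (y, z turn as it rolls). It starts on the deck, parallel to the vee within 5 degrees, free to roll, centre at x -40 to -22, y 64 to 83, z 64. In the vee it is slippery (oiled) and slides against 1 to 3 N, sticking at times up to 5 N. More than 20 N between bar and stop counts as hammering.
- bar_far_end (a point): Centre of the bar's end face nearest the stop, on its axis, 65 mm from its centre; butted means within 1.5 mm of the stop face.
- clamp_arm (a joint): Clamp arm's angle, rad: 0 is level, over the vee; grows as it swings up; starts open at 1.6 to 1.85, leaning back from the vee. Its stiff hinge (0.3 N m friction) holds it wherever it is left and keeps part of the pressure it was pressed with. About 2 N at the handle moves it; each newton more puts 1.6 N on the bar. Over 25 N crushes the bar; over 2.5 N must remain after letting go.
- clamp_hinge (a point): Clamp arm's hinge, along the cradle's x: x 15, y -70, z 82, between two posts (x -5 to 35, y -82 to -58, up to z 93). The arm, a steel bar 13 mm wide and 12 thick centred on it, carries 70 mm from the hinge a springy 16 mm rubber pad on a threaded spindle (29 mm above the arm's middle at most) set differently every time, unmeasured: it meets a seated bar anywhere from 0.02 to 0.17 rad.
- clamp_handle (a point): Middle of the black cross handle at the clamp arm's free end, 110 mm from the hinge: a round rod 14 mm thick, 50 mm long along the cradle's x. Closed on the bar, it is at about y 39, z 84 to 101.
- block_a: Bystander: taped wooden block standing on end, 28 x 26 x 81 mm, origin under its centre.
- block_b: Bystander: taped wooden block standing on end, 31 x 29 x 82 mm, origin under its centre.
- sanding: Bystander: sanding block lying flat, 60 x 99 x 23 mm, origin under its centre.
- spring_clamp: Bystander: spring clamp lying flat, 52 x 107 x 20 mm, origin under its centre.
- marker: Bystander: marker pen lying flat, 17 x 135 x 16 mm, origin under its centre.
Not all that is in view belongs to the job. Of the things shaped like the part that bears bar_centre, the aluminium one is meant.

How it is judged (in metres and radians):
On the way, in this order (a step that is already met when the one before it is completed fails the run):
1. the bar lies settled in the vee, let go, with the clamp still open (y of bar_centre in the frame of cradle between -0.003 and 0.003 m and z of bar_centre in the frame of cradle between 0.0475 and 0.0525 m and angle between the x axis of bar_centre and the x axis of cradle, either way round below 0.05 rad and contact force between the fingers and bar below 0.3 N and linear speed of bar below 0.02 m/s and value of joint clamp_arm above 0.7 rad), for 0.2 s.
2. the bar is butted against the end stop, still seated, with the clamp still open (y of bar_centre in the frame of cradle between -0.003 and 0.003 m and z of bar_centre in the frame of cradle between 0.0475 and 0.0525 m and angle between the x axis of bar_centre and the x axis of cradle, either way round below 0.05 rad and x of bar_far_end in the frame of stop_face above -0.0015 m and value of joint clamp_arm above 0.7 rad), for 0.1 s.
3. the clamp's pad grips the seated, butted bar (y of bar_centre in the frame of cradle between -0.003 and 0.003 m and z of bar_centre in the frame of cradle between 0.0475 and 0.0525 m and angle between the x axis of bar_centre and the x axis of cradle, either way round below 0.05 rad and x of bar_far_end in the frame of stop_face above -0.0015 m and contact force between clamp_arm and bar above 2.5 N), for 0.1 s.
At the end, for the whole second after the job is handed in: the bar lies in the vee (axis within 3 mm sideways and 2.5 mm in height of its seat, within 0.05 rad of parallel), its far end within 1.5 mm of the stop face, at rest, and the released clamp arm still presses on it with more than 2.5 N (all of step 3 and linear speed of bar below 0.01 m/s); the robot touches nothing.
It fails at once if the bar is lifted off the deck (more than 12 mm above rolling height) (z of bar_centre in the frame of cradle above 0.076 m).
It fails at once if the bar is driven against the stop with more than 20 N (contact force between bar and end_stop above 20 N).
It fails at once if the clamp presses on the bar with more than 25 N (contact force between clamp_arm and bar above 25 N).
It fails at once if the clamp is closed on a bar that is not butted (more than 3 mm from the stop) (contact force between clamp_arm and bar above 1 N and x of bar_far_end in the frame of stop_face below -0.003 m).
It fails at once if a bystander (block, sanding block, spring clamp, marker) is moved more than 30 mm (distance of any of block_a, block_b, sanding, spring_clamp, marker from where it was at the start of the episode above 0.03 m).
It also fails if it takes over 70 s, if anything falls off the work surface, if the arm or the gripper's body presses on something with over 40 N, if the wrist force passes 120 N, or if a joint passes its speed limit or range.

## Working session

There is one attempt and no reset: what is moved stays moved. The work goes in short steps, Python scripts to look and compute and a shell command to move; the robot and the scene stay as the last step left them, time stands still between calls to the robot, and variables do not carry over. Pictures are saved under pics/ and viewed, and the job is handed in when it is done.

```bash
ls; mkdir -p pics; python3 - <<'E'
from rig import env
import cv2
o=env.observe()
for k,v in o.items(): print(k,v)
for n in ["side","top","wrist"]:
    d=env.get_image(n); cv2.imwrite(f"pics/{n}0.png",d["image"][:,:,::-1]); print(n,d["K"],d["R"],d["t"])
E
```

```text
pics
time_s 0.0
q [ 6.28947972e+01  2.18412275e+01  7.43831600e+01 -1.50798312e-03
  8.38568948e+01 -1.23356466e+01]
qvel [ 0.03911188  0.05426485  0.11190672  0.03682808 -0.06244548  0.01860701]
joint_efforts [ 1.70056510e-04 -4.48468029e+01 -2.31277120e+01 -1.94704680e-04
  4.72433443e-03  4.02073979e-06]
position [0.14010266 0.53159671 0.24971891]
tool_rot [[-9.66959618e-01  2.54928830e-01 -6.23075888e-04]
 [ 2.54929440e-01  9.66958818e-01 -1.27475786e-03]
 [ 2.77516195e-04 -1.39147976e-03 -9.99998993e-01]]
ft_force [ 0.73541252 -0.12766557  0.61436076]
wrist_torque [-0.00018376  0.00994678  0.01316969]
grip_width 0.0856039961569673
side [[353.85679569   0.         249.36718734]
 [  0.         353.85679569 187.41220637]
 [  0.           0.           1.        ]] [[ 0.85979012 -0.51019939  0.02139013]
 [-0.33230791 -0.5908292  -0.73518182]
 [ 0.38772723  0.62499395 -0.6775324 ]] [-0.38490964  0.26791693  0.75398562]
top [[471.02725749   0.         257.14895179]
 [  0.         471.02725749 200.00309549]
 [  0.           0.           1.        ]] [[-0.01103372 -0.99985835  0.01270991]
 [-0.9872491   0.00887423 -0.15893537]
 [ 0.15880007 -0.0143015  -0.98720717]] [0.06987703 0.50268271 1.38810254]
wrist [[314.70738918   0.         257.13538214]
 [  0.         314.70738918 193.07924837]
 [  0.           0.           1.        ]] [[ 2.55738389e-01  9.66745933e-01 -4.21041672e-04]
 [ 9.29791877e-01 -2.45843427e-01  2.73949037e-01]
 [ 2.64735607e-01 -7.04507666e-02 -9.61744118e-01]] [-0.54984395 -0.03427329  0.37919609]
```

View pics/side0.png

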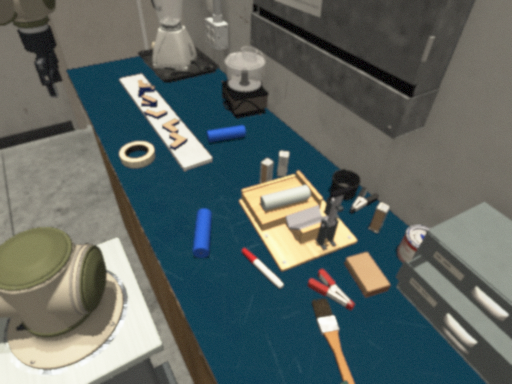

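View pics/top0.png

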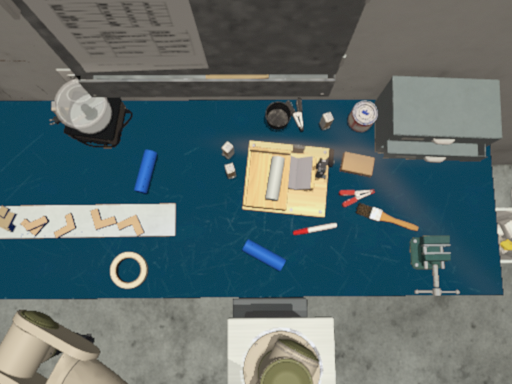

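View pics/wrist0.png

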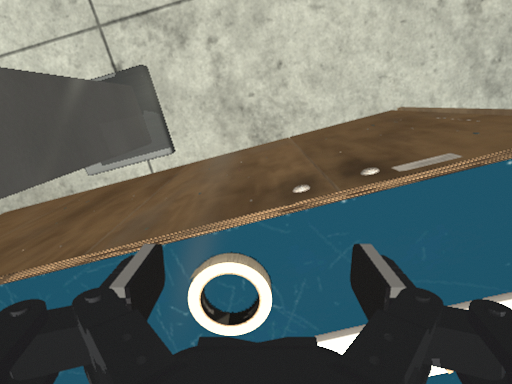

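The jig is at about (287,180) in the top view: bar at (274,178), clamp at (322,168). I'll zoom in and fit the pose.

```bash
python3 - <<'E'
import cv2
a=cv2.imread("pics/top0.png")[130:240,215:345]; cv2.imwrite("pics/top0z.png",cv2.resize(a,None,fx=6,fy=5.4*6/5.4*0.9,interpolation=cv2.INTER_CUBIC)) if 0 else cv2.imwrite("pics/top0z.png",cv2.resize(a,None,fx=5,fy=5,interpolation=cv2.INTER_CUBIC))
a=cv2.imread("pics/side0.png")[140:275,225:365]; cv2.imwrite("pics/side0z.png",cv2.resize(a,None,fx=4,fy=4,interpolation=cv2.INTER_CUBIC))
E
```

```text
(no output)
```

View pics/top0z.png

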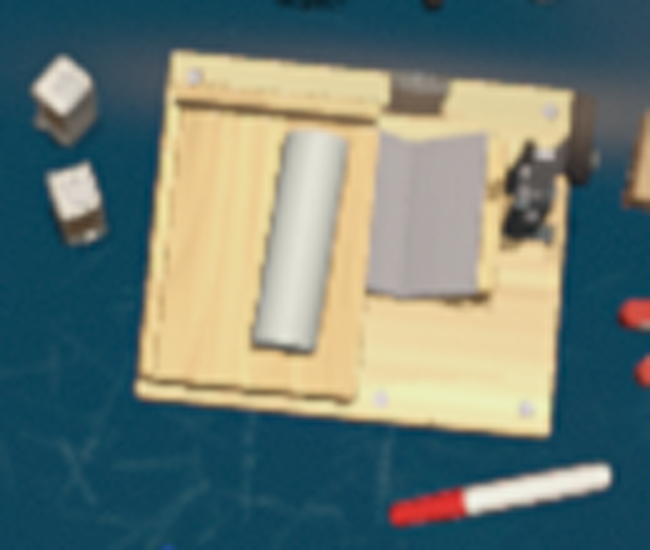

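View pics/side0z.png

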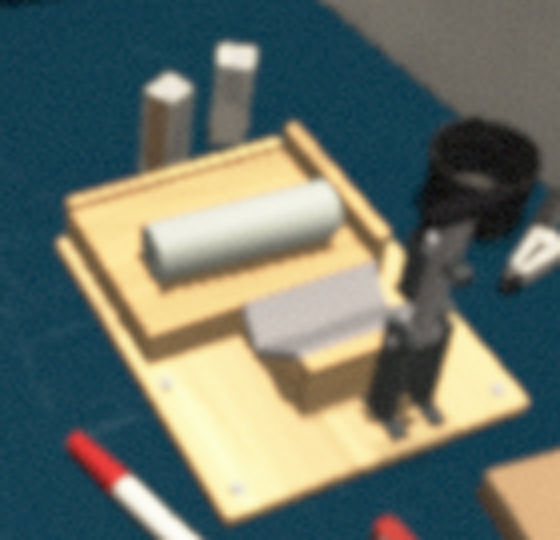

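```bash
cat > h.py <<'E'
import numpy as np, cv2
from rig import env
from scipy.optimize import least_squares
from scipy.spatial.transform import Rotation as Rn
def proj(d,X):
    X=np.atleast_2d(X); c=X@np.array(d["R"]).T+np.array(d["t"]); p=c@np.array(d["K"]).T
    return p[:,:2]/p[:,2:]
def ray(d,uv):
    K,R,t=map(np.array,(d["K"],d["R"],d["t"])); C=-R.T@t
    v=R.T@np.linalg.inv(K)@np.array([*uv,1.]); return C,v
def at_z(d,uv,z):
    C,v=ray(d,uv); return C+v*(z-C[2])/v[2]
def Tc(p):
    x,y,a=p; c,s=np.cos(a),np.sin(a)
    return lambda P:(np.atleast_2d(P)/1000.)@np.array([[c,s,0],[-s,c,0],[0,0,1]])+[x,y,0]
def fit_cradle(obs,p0):
    # obs: list of (d, P_mm(list), uv)
    def f(p):
        T=Tc(p); return np.concatenate([(proj(d,T(P))-uv).ravel() for d,P,uv in obs])
    r=least_squares(f,p0,loss='soft_l1'); return r.x,f(r.x)
def snap(n,name,crop=None,f=1):
    d=env.get_image(n); im=d["image"][:,:,::-1]
    if crop: u0,v0,u1,v1=crop; im=im[v0:v1,u0:u1]
    im=cv2.resize(im,None,fx=f,fy=f,interpolation=cv2.INTER_CUBIC)
    cv2.imwrite(f"pics/{name}.png",im); np.save(f"pics/{name}.npy",dict(K=d["K"],R=d["R"],t=d["t"]),allow_pickle=True); return d
def cam(name): return np.load(f"pics/{name}.npy",allow_pickle=True).item()
E
python3 - <<'E'
from h import *
d=env.get_image("top")
z=lambda u,v:np.array([u/5+215,v/5+130])
P=[[95,155,12],[-125,155,12],[-125,-100,12],[-118,22,44],[50,22,44],[-50,22,44]]
uv=np.array([z(172,52),z(137,393),z(550,436),z(354,402),z(380,125),z(368,290)])
p,r=fit_cradle([(d,P,uv)],[0.5,0,0]); print(p,np.degrees(p[2]),r.reshape(-1,2).round(2))
for a in [(315,130),(285,345)]: print(at_z(d,z(*a),0.064))
c,s=np.cos(p[2]),np.sin(p[2])
for u in [(315,133),(285,350)]:
    w=at_z(d,z(*u),0.066)[:2]-p[:2]; print(c*w[0]+s*w[1],-s*w[0]+c*w[1])
o=env.observe()
# target tool
T=Tc(p)([-0,30,0])[0]; print(T, o['position'])
# wrist camera pos in tool frame
d=env.get_image("wrist"); C=-np.array(d["R"]).T@d["t"]; R=np.array(o['tool_rot']); print("cam in tool",R.T@(C-o['position']),"axes in tool",R.T@np.array(d["R"]).T)
E
```

```text
[ 0.58730673 -0.05733247 -0.10972435] -6.286742249226103 [[ 0.14 -0.07]
 [-0.08  0.44]
 [-0.27  0.07]
 [ 0.46 -0.75]
 [ 0.11  0.75]
 [-0.35 -0.41]]
[6.33771864e-01 5.92350937e-04 6.40000000e-02]
[0.50208888 0.02087553 0.064     ]
0.037460248061837266 0.06255901506942652
-0.09660557596039275 0.06818063041578871
[ 0.59059186 -0.02751288  0.        ] [0.14014875 0.53169093 0.24994978]
cam in tool [ 0.07045296  0.00012867 -0.12405646] axes in tool [[-8.38818188e-04 -9.61659953e-01 -2.74243380e-01]
 [ 9.99999266e-01 -1.04649228e-03  6.10961502e-04]
 [-8.74530791e-04 -2.74242666e-01  9.61660125e-01]]
```

```bash
cat >> h.py <<'E'
def togo(Pw):
    o=env.observe(); return np.array(o['tool_rot']).T@(np.array(Pw)-o['position'])/0.1
E
python3 - <<'E'
from h import *
print(togo([*Tc([0.5873,-0.0573,-0.1097])([0,0,0])[0][:2],0.30]))
E
```

```text
[-5.82524267 -4.55588029 -0.49748765]
```

```bash
python3 -m pendant '[[[-0.2,-0.16,-0.04],[0,0,0]],[[-0.416,-0.325,-0.0355],[0,0,0]],[[-0.416,-0.325,-0.0355],[0,0,0]],[[-0.416,-0.325,-0.0355],[0,0,0]],[[-0.416,-0.325,-0.0355],[0,0,0]],[[-0.416,-0.325,-0.0355],[0,0,0]],[[-0.416,-0.325,-0.0355],[0,0,0]],[[-0.416,-0.325,-0.0355],[0,0,0]],[[-0.416,-0.325,-0.0355],[0,0,0]],[[-0.416,-0.325,-0.0355],[0,0,0]],[[-0.416,-0.325,-0.0355],[0,0,0]],[[-0.416,-0.325,-0.0355],[0,0,0]],[[-0.416,-0.325,-0.0355],[0,0,0]],[[-0.416,-0.325,-0.0355],[0,0,0]],[[-0.2,-0.16,-0.02],[0,0,0]]]'
python3 -m pendant '[[[0,0,0],[0,0,0.1132]],[[0,0,0],[0,0,0.1132]],[[0,0,0],[0,0,0.1132]],[[0,0,0],[0,0,0.1132]],[[0,0,0],[0,0,0.1132]],[[0,0,0],[0,0,0.1132]],[[0,0,0],[0,0,0.1132]],[[0,0,0],[0,0,0.1132]],[[0,0,0],[0,0,0]]]'
python3 - <<'E'
from h import *
d=snap("wrist","w1"); o=env.observe(); print(o['position'],o['q'],o['ft_force'],np.degrees(np.arctan2(o['tool_rot'][1][1],o['tool_rot'][0][1])))
E
```

```text
time_s: 2.12
position: [0.587, -0.058, 0.3019]
tool_rot: [[-0.966, 0.257, -0.001], [0.257, 0.966, 0.0], [0.001, -0.0, -1.0]]
ft_force: [-0.7, -0.1, 0.3]
grip_width: 0.085
time_s: 3.25
position: [0.5859, -0.0558, 0.3023]
tool_rot: [[0.108, 0.994, -0.0], [0.994, -0.108, 0.0], [0.0, -0.0, -1.0]]
ft_force: [-0.1, 1.0, 0.9]
grip_width: 0.0856
[ 0.58592996 -0.05573057  0.3023562 ] [-1.69481229e+01  2.41659776e+01  6.19938063e+01 -1.97461458e-03
  9.38549059e+01 -1.08859497e+01] [-1.18774337 -0.1642478   0.00269245] -6.062305578083423
```

View pics/w1.png

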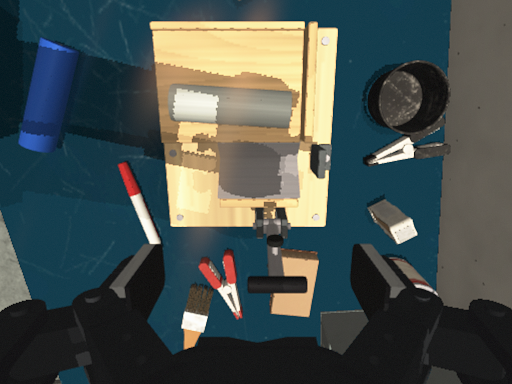

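The wrist view shows the deck, the bar at (170–292, 85–126), the vee at (218–298, 145–200), the stop near (320,160) and the handle at (277,284). Zooming in.

```bash
python3 - <<'E'
import cv2
a=cv2.imread("pics/w1.png")[10:235,145:345]; cv2.imwrite("pics/w1z.png",cv2.resize(a,None,fx=3.5,fy=2.6*3.5/2.6*0.75,interpolation=cv2.INTER_CUBIC) if 0 else cv2.resize(a,None,fx=2.6,fy=2.6,interpolation=cv2.INTER_CUBIC))
E
```

```text
(no output)
```

View pics/w1z.png

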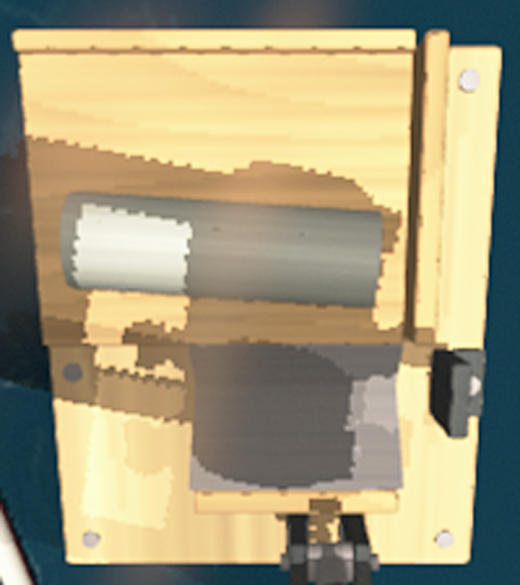

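```bash
cat >> h.py <<'E'
def draw_bar(im,d,p,c,yaw,z,col=(0,0,255),off=(0,0),f=1):
    T=Tc(p); a=np.array([np.cos(yaw),np.sin(yaw),0]); b=np.array([-np.sin(yaw),np.cos(yaw),0])
    t=np.linspace(0,2*np.pi,49)
    for s in (-65,65):
        P=np.array([c[0],c[1],z])+s*a+20*np.cos(t)[:,None]*b+20*np.sin(t)[:,None]*np.array([0,0,1])
        q=((proj(d,T(P))+.5-np.array(off))*f-.5)
        cv2.polylines(im,[np.round(q*8).astype(int)],True,col,1,cv2.LINE_AA,3)
E
python3 - <<'E'
from h import *
d=cam("w1")
z=lambda u,v:np.array([u/2.6+145-.3,v/2.6+10-.3])
P=[[-118,22,44],[-50,22,44],[50,22,44],[-50,-40,62],[50,-40,62],[-125,-100,12],[95,-100,12],[95,155,12],[52,24,62]]
uv=np.array([z(42,345),z(190,343),z(400,345),z(190,490),z(402,490),z(68,562),z(469,565),z(502,47),z(413,338)])
p,r=fit_cradle([(d,P[:8],uv[:8])],[0.587,-.057,-.11]); print(p,np.degrees(p[2]),r.reshape(-1,2).round(2))
for u in [(62,193),(70,290),(380,212),(375,305)]:
    w=at_z(d,z(*u),0.07)[:2]-p[:2]; c,s=np.cos(p[2]),np.sin(p[2]); print("bar",c*w[0]+s*w[1],-s*w[0]+c*w[1])
im=cv2.imread("pics/w1z.png")
for c,y,col in [((-33,65),np.radians(-3),(0,0,255))]:
    draw_bar(im,d,p,c,y,64,col,(145,10),2.6)
T=Tc(p)
for x in (65,71,77):
    q=(proj(d,T([[x,17,68],[x,-17,68],[x,-17,30],[x,17,30]]))-[145,10])*2.6
    cv2.polylines(im,[q.astype(int)],True,(0,255,0),1)
cv2.imwrite("pics/w1o.png",im)
E
```

```text
[ 0.5867217  -0.05358307 -0.1103885 ] -6.324795272286577 [[-0.08  0.31]
 [-0.72  1.18]
 [ 1.27  0.55]
 [-0.85 -1.93]
 [ 0.45 -1.8 ]
 [-1.27  1.03]
 [ 0.29  0.13]
 [ 0.65 -0.31]]
bar -0.09661494953195107 0.0877505887103307
bar -0.09615141578067815 0.04871877342328959
bar 0.03468782814254541 0.08051142362153689
bar 0.03372182005710375 0.0426774845874114
```

View pics/w1o.png

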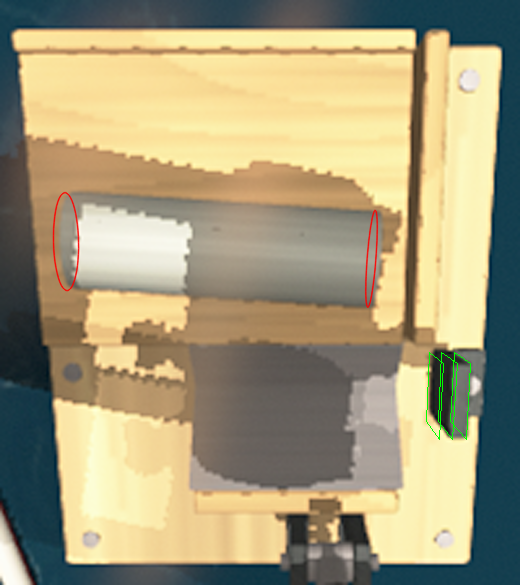

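```bash
cat >> h.py <<'E'
PC=[0.587,-0.0555,-0.110]
def W(x,y,z): return Tc(PC)([x,y,z])[0]
def incr(Pw):
    o=env.observe(); c,s=np.cos(PC[2]),np.sin(PC[2]); w=np.array(o['position'])-[PC[0],PC[1],0]
    print("tcp cradle mm",(c*w[0]+s*w[1])*1e3,(-s*w[0]+c*w[1])*1e3,w[2]*1e3,"F",np.round(o['ft_force'],2),"t",o['time_s'],"w",o['grip_width'])
    print("togo",togo(Pw).round(4)," togo@z",)
def axis(): pass
E
python3 - <<'E'
from h import *
incr(W(-30,116,68))
E
```

```text
tcp cradle mm -1.0382579561238008 -0.34664031191570166 302.3562031219497 F [-1.19 -0.16  0.  ] t 3.3 w 0.0850855409336936
togo [ 1.1646 -0.2841  2.3437]  togo@z
```

```bash
python3 -m pendant '[[[0.38,-0.1,0.1],[0,0,0]],[[0.4,-0.1,0.1],[0,0,0]],[[0.38,-0.085,0.1],[0,0,0]],[[0,0,0.4],[0,0,0]],[[0,0,0.4],[0,0,0]],[[0,0,0.4],[0,0,0]],[[0,0,0.35],[0,0,0]],[[0,0,0.2],[0,0,0]],[[0,0,0],[0,0,0]]]' 0.5
python3 - <<'E'
from h import *
incr(W(-30,116,68)); snap("wrist","w2"); snap("side","s2",(190,110,390,290),3)
E
```

```text
time_s: 4.42
position: [0.5697, 0.0627, 0.0963]
tool_rot: [[0.107, 0.994, -0.003], [0.994, -0.107, 0.0], [-0.0, -0.003, -1.0]]
ft_force: [0.5, -0.1, 0.3]
grip_width: 0.0641
tcp cradle mm -30.17778932716701 115.58719124846527 96.29224553373405 F [ 0.53 -0.05  0.29] t 4.425 w 0.06406882287616042
togo [0.0041 0.0026 0.2829]  togo@z
```

View pics/w2.png

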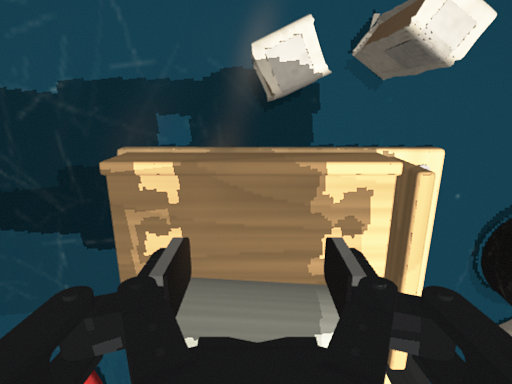

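View pics/s2.png

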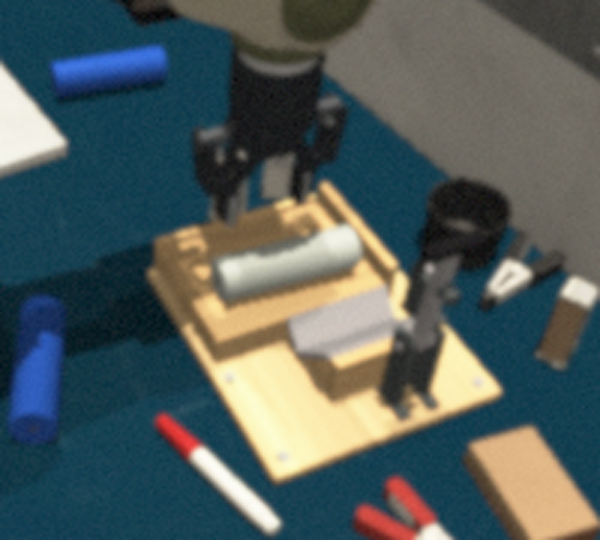

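The fingers (tips at (172,245) and (340,245)) are over the deck on the left side of the bar, with a gap. Descending the rest of the way.

```bash
python3 -m pendant '[[[0,0,0.14],[0,0,0]],[[0,0,0.1],[0,0,0]],[[0,0,0.04],[0,0,0]],[[0,0,0],[0,0,0]]]'
python3 - <<'E'
from h import *
incr(W(-30,116,68)); snap("wrist","w3"); snap("side","s3",(190,110,390,290),3)
E
```

```text
time_s: 5.03
position: [0.5702, 0.0627, 0.0692]
tool_rot: [[0.109, 0.994, -0.001], [0.994, -0.109, 0.0], [0.0, -0.001, -1.0]]
ft_force: [-0.0, -1.1, 0.5]
grip_width: 0.0642
tcp cradle mm -29.65617285370856 115.63069474851005 69.17038452201264 F [-0.03 -1.12  0.48] t 5.025 w 0.06417213007899343
togo [ 0.0037 -0.0034  0.0117]  togo@z
```

View pics/w3.png

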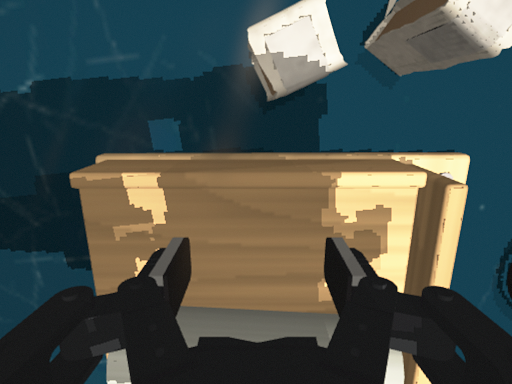

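View pics/s3.png

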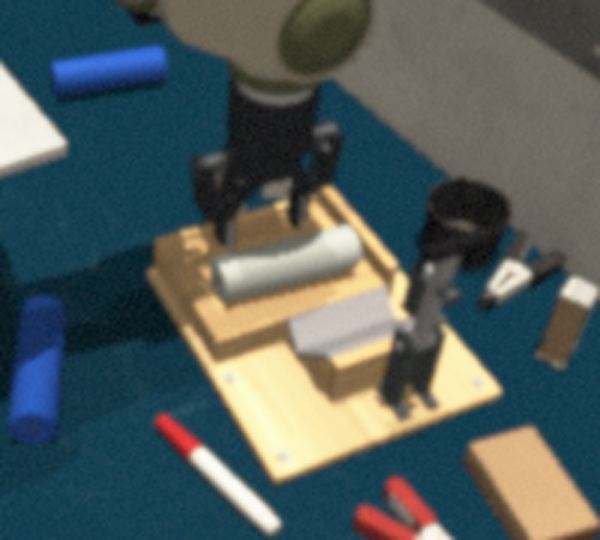

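```bash
python3 -m pendant '[[[-0.05,0,0.03],[0,0,0]],[[-0.05,0,0],[0,0,0]],[[-0.03,0,0],[0,0,0]],[[-0.02,0,0],[0,0,0]],[[-0.02,0,0],[0,0,0]],[[-0.02,0,0],[0,0,0]],[[-0.02,0,0],[0,0,0]],[[-0.02,0,0],[0,0,0]],[[-0.02,0,0],[0,0,0]],[[-0.02,0,0],[0,0,0]],[[-0.02,0,0],[0,0,0]],[[-0.02,0,0],[0,0,0]],[[-0.02,0,0],[0,0,0]],[[-0.02,0,0],[0,0,0]],[[-0.02,0,0],[0,0,0]]]'
python3 - <<'E'
from h import *
incr(W(-30,54,66)); snap("top","t4",(215,130,345,240),5); snap("side","s4",(190,110,390,290),3)
E
```

```text
time_s: 7.0
position: [0.5662, 0.0257, 0.0665]
tool_rot: [[0.109, 0.994, 0.0], [0.994, -0.109, -0.0], [-0.0, 0.0, -1.0]]
ft_force: [-1.2, 0.1, 0.4]
grip_width: 0.0641
tcp cradle mm -29.546923332471017 78.47604546689567 66.47539573050547 F [-1.16  0.06  0.4 ] t 7.0 w 0.06412421775195369
togo [-0.2448 -0.0046  0.0048]  togo@z
```

View pics/s4.png

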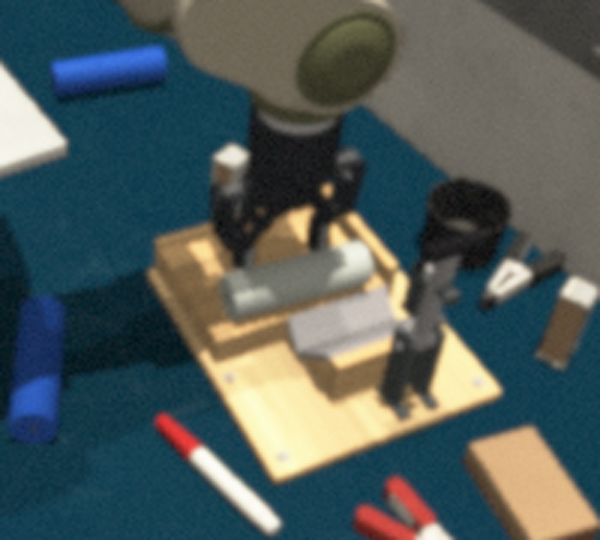

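The bar is rolling ahead of the fingers, (225–370, 240–315) in the crop. Continuing to the lip.

```bash
python3 -m pendant '[[[-0.02,0,0],[0,0,0]],[[-0.02,0,0],[0,0,0]],[[-0.02,0,0],[0,0,0]],[[-0.02,0,0],[0,0,0]],[[-0.02,0,0],[0,0,0]],[[-0.02,0,0],[0,0,0]],[[-0.02,0,0],[0,0,0]],[[-0.02,0,0],[0,0,0]],[[-0.02,0,0],[0,0,0]],[[-0.02,0,0],[0,0,0]],[[-0.02,0,0],[0,0,0]],[[-0.02,0,0],[0,0,0]],[[0,0,0],[0,0,0]]]'
python3 - <<'E'
from h import *
incr(W(-30,54,66)); snap("top","t5",(215,130,345,240),5); snap("side","s5",(190,110,390,290),3)
E
```

```text
time_s: 8.72
position: [0.5636, 0.0019, 0.0665]
tool_rot: [[0.109, 0.994, -0.0], [0.994, -0.109, -0.0], [-0.0, -0.0, -1.0]]
ft_force: [1.1, -0.4, 0.0]
grip_width: 0.0639
tcp cradle mm -29.558058610251663 54.491482992061265 66.4581470660112 F [ 1.15 -0.44  0.01] t 8.725 w 0.06391699027691816
togo [-0.0049 -0.0044  0.0046]  togo@z
```

View pics/s5.png

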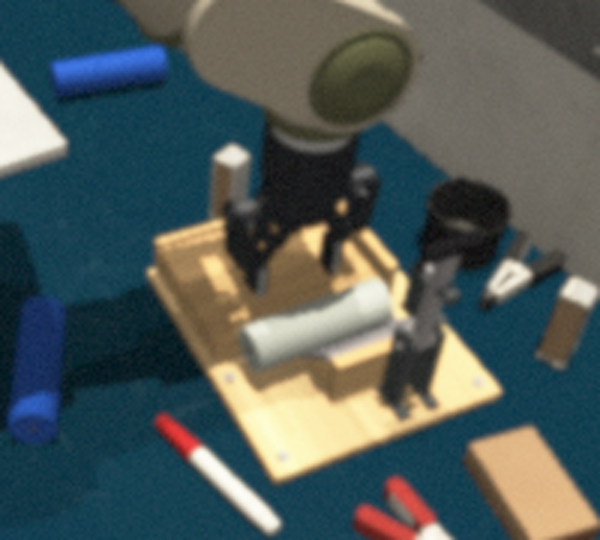

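View pics/t5.png

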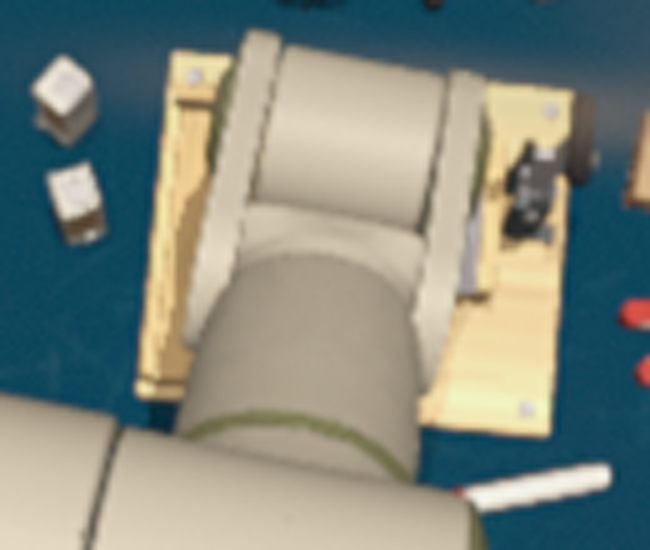

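The bar is down in the vee (side crop (245–390, 285–365)). Backing off, rising, shutting the gripper and moving behind the near end.

```bash
python3 -m pendant '[[[0.1,0,0],[0,0,0]],[[0.1,0,-0.3],[0,0,0]],[[0,0,-0.4],[0,0,0]],[[0,0,-0.4],[0,0,0]],[[-0.3,-0.3,-0.3],[0,0,0]],[[-0.2,-0.35,0],[0,0,0]],[[-0.24,-0.35,0],[0,0,0]],[[0,0,0],[0,0,0]],[[0,0,0],[0,0,0]]]' -1
python3 - <<'E'
from h import *
incr(W(-132,0,52)); snap("wrist","w6")
E
```

```text
time_s: 9.95
position: [0.459, -0.0404, 0.2067]
tool_rot: [[0.109, 0.994, 0.001], [0.994, -0.109, -0.0], [0.0, 0.001, -1.0]]
ft_force: [0.6, -0.1, 0.3]
grip_width: -0.0
tcp cradle mm -128.90543699571552 0.9876374075936563 206.73173936688607 F [ 0.63 -0.08  0.29] t 9.95 w -9.962782187196243e-06
togo [-0.0099 -0.0325  1.5473]  togo@z
```

View pics/w6.png

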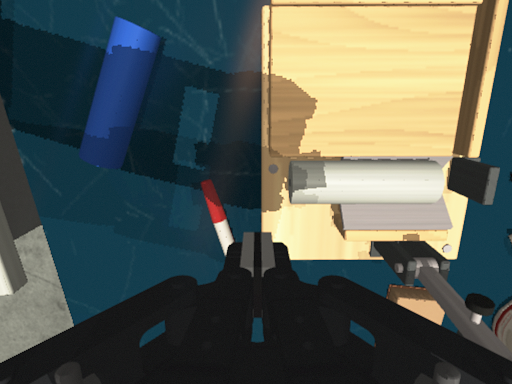

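```bash
python3 - <<'E'
from h import *
d=cam("w6")
im=cv2.imread("pics/w6.png")[140:270,240:510]; 
im=cv2.resize(im,None,fx=2.9,fy=2.9,interpolation=cv2.INTER_CUBIC)
for c,col in [((-31,0),(0,0,255))]: draw_bar(im,d,PC,c,0,50.3,col,(240,140),2.9)
T=Tc(PC)
L=lambda P,col:cv2.polylines(im,[((proj(d,T(P))-[240,140]+.5)*2.9).astype(int)],True,col,1)
L([[-50,22,44],[50,22,44],[50,-40,62],[-50,-40,62]],(0,255,0))
L([[-118,22,44],[50,22,44],[50,50,44],[-118,50,44]],(255,0,0))
for x in (66,71,76): L([[x,17,68],[x,-17,68],[x,-17,35],[x,17,35]],(0,255,255))
cv2.imwrite("pics/w6o.png",im)
E
```

```text
(no output)
```

View pics/w6o.png

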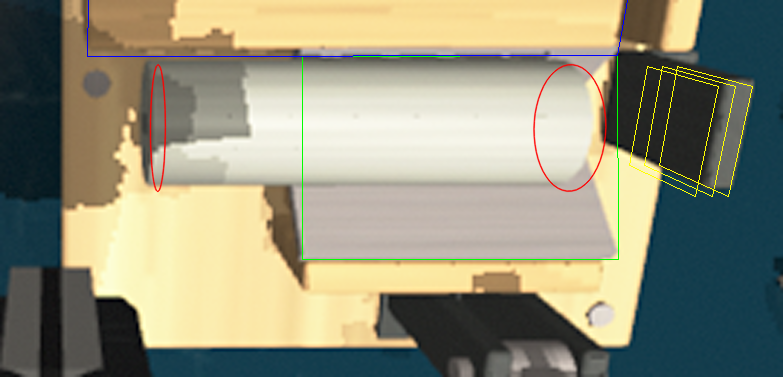

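```bash
sed -i 's/-0.0555/-0.0542/' h.py; python3 - <<'E'
from h import *
incr(W(-130,0,55))
E
python3 -m pendant '[[[0,-0.01,0.2],[0,0,0]],[[0,0,0.4],[0,0,0]],[[0,0,0.4],[0,0,0]],[[0,0,0.3],[0,0,0]],[[0,0,0.2],[0,0,0]],[[0,0,0],[0,0,0]],[[0,0,0],[0,0,0]]]'
python3 - <<'E'
from h import *
incr(W(-130,0,55)); snap("wrist","w7"); snap("side","s7",(190,110,390,290),3)
E
```

```text
tcp cradle mm -128.61237049523373 -0.20998590942364165 206.56188047931772 F [-0.1  -0.03  1.25] t 10.0 w -0.0002602565495606144
togo [ 0.002  -0.0149  1.5156]  togo@z
time_s: 10.88
position: [0.4581, -0.0405, 0.057]
tool_rot: [[0.109, 0.994, 0.001], [0.994, -0.109, -0.0], [-0.0, 0.001, -1.0]]
ft_force: [0.2, -0.9, 0.0]
grip_width: 0.0002
tcp cradle mm -129.63716744415817 -0.4987593490508261 56.97812179020284 F [ 0.24 -0.85  0.03] t 10.875 w 0.0001648478155292939
togo [ 0.005  -0.0036  0.0198]  togo@z
```

View pics/w7.png

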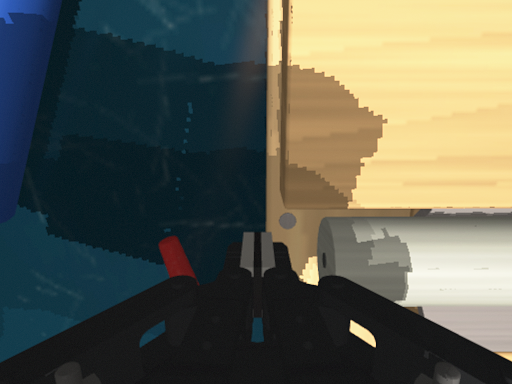

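View pics/s7.png

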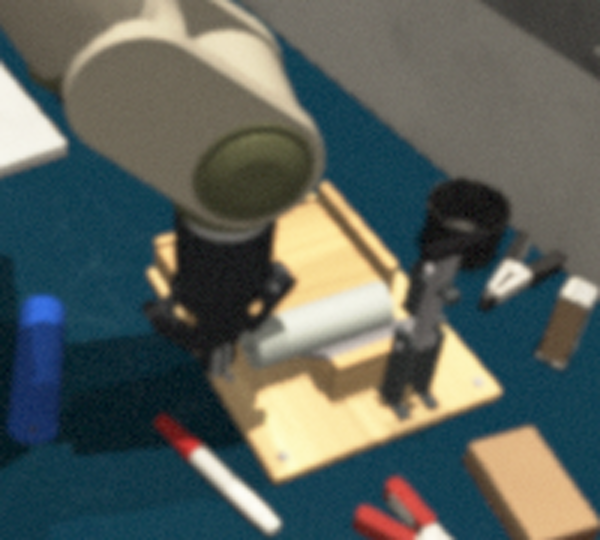

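```bash
python3 -m pendant '[[[0,0.03,0],[0,0,0]],[[0,0.03,0],[0,0,0]],[[0,0.02,0],[0,0,0]],[[0,0.015,0],[0,0,0]],[[0,0.015,0],[0,0,0]],[[0,0.015,0],[0,0,0]],[[0,0.015,0],[0,0,0]],[[0,0.015,0],[0,0,0]],[[0,0.015,0],[0,0,0]],[[0,0.015,0],[0,0,0]],[[0,0.015,0],[0,0,0]],[[0,0.015,0],[0,0,0]],[[0,0.015,0],[0,0,0]],[[0,0.015,0],[0,0,0]],[[0,0.015,0],[0,0,0]],[[0,0.015,0],[0,0,0]],[[0,0.015,0],[0,0,0]],[[0,0.015,0],[0,0,0]],[[0,0.015,0],[0,0,0]],[[0,0.015,0],[0,0,0]]]'
python3 - <<'E'
from h import *
incr(W(-130,0,55)); snap("wrist","w8"); snap("side","s8",(250,160,390,290),4)
E
```

```text
time_s: 13.48
position: [0.4907, -0.0443, 0.0565]
tool_rot: [[0.109, 0.994, -0.0], [0.994, -0.109, -0.0], [-0.0, -0.0, -1.0]]
ft_force: [-1.8, 1.9, 1.5]
grip_width: 0.0001
tcp cradle mm -96.77275059236125 -0.7164633116897822 56.465296644850696 F [-1.77  1.87  1.46] t 13.475 w 8.664817329873008e-05
togo [ 0.0073 -0.3323  0.0147]  togo@z
```

View pics/w8.png

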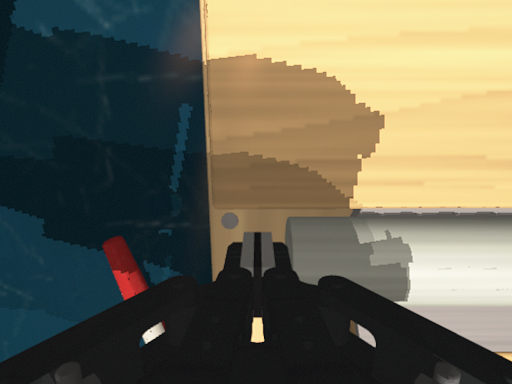

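View pics/s8.png

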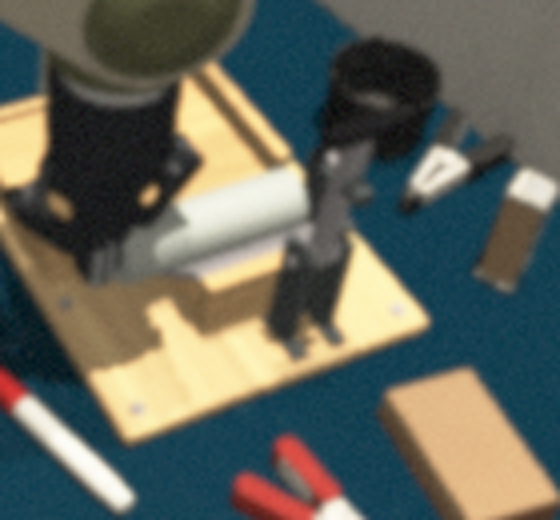

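```bash
python3 -m pendant '[[[0,0.015,0],[0,0,0]],[[0,0.015,0],[0,0,0]],[[0,0.015,0],[0,0,0]],[[0,0.015,0],[0,0,0]],[[0,0.015,0],[0,0,0]],[[0,0.015,0],[0,0,0]],[[0,0.015,0],[0,0,0]],[[0,0.01,0],[0,0,0]],[[0,0,0],[0,0,0]],[[0,-0.1,0],[0,0,0]],[[0,-0.1,-0.3],[0,0,0]],[[0,-0.3,-0.4],[0,0,0]],[[0,-0.1,-0.4],[0,0,0]],[[0,0,-0.4],[0,0,0]],[[0,0,-0.1],[0,0,0]],[[0,0,0],[0,0,0]],[[0,0,0],[0,0,0]]]'
python3 - <<'E'
from h import *
incr(W(-130,0,55)); snap("wrist","w9")
E
```

```text
time_s: 15.7
position: [0.4419, -0.0388, 0.2152]
tool_rot: [[0.109, 0.994, -0.002], [0.994, -0.109, 0.001], [0.001, -0.002, -1.0]]
ft_force: [-0.2, 0.1, 0.2]
grip_width: 0.0001
tcp cradle mm -145.86727066166182 -0.647701659140661 215.1943266139458 F [-0.24  0.15  0.17] t 15.7 w 7.972188990271962e-05
togo [0.0055 0.1624 1.6016]  togo@z
```

View pics/w9.png

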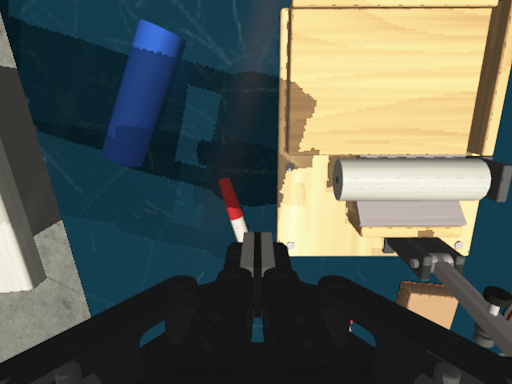

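```bash
python3 - <<'E'
from h import *
d=cam("w9")
im=cv2.imread("pics/w9.png")[140:220,320:512]; f=4
im=cv2.resize(im,None,fx=f,fy=f,interpolation=cv2.INTER_CUBIC)
draw_bar(im,d,PC,(-5,0),0,50.3,(0,0,255),(320,140),f)
T=Tc(PC)
L=lambda P,col:cv2.polylines(im,[((proj(d,T(P))-[320,140]+.5)*f).astype(int)],True,col,1)
L([[-50,22,44],[50,22,44],[50,-40,62],[-50,-40,62]],(0,255,0))
for x in (66,71,76): L([[x,17,68],[x,-17,68],[x,-17,35],[x,17,35]],(0,255,255))
cv2.imwrite("pics/w9o.png",im)
E
```

```text
(no output)
```

View pics/w9o.png

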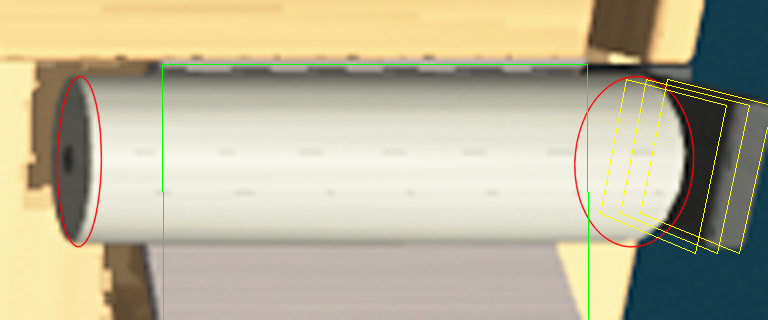

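```bash
python3 -m pendant '[[[0,0.2,0.3],[0,0,0]],[[0.005,0.24,0.4],[0,0,0]],[[0,0,0.4],[0,0,0]],[[0,0,0.3],[0,0,0]],[[0,0,0.18],[0,0,0]],[[0,0,0],[0,0,0]],[[0,0.04,0],[0,0,0]],[[0,0.04,0],[0,0,0]],[[0,0.03,0],[0,0,0]],[[0,0.01,0],[0,0,0]],[[0,0.01,0],[0,0,0]],[[0,0,0],[0,0,0]]]'
python3 - <<'E'
from h import *
incr(W(-77.5,0,56))
E
```

```text
time_s: 17.25
position: [0.4991, -0.0447, 0.0585]
tool_rot: [[0.109, 0.994, -0.0], [0.994, -0.109, 0.0], [0.0, -0.0, -1.0]]
ft_force: [-0.9, 0.5, -0.3]
grip_width: -0.0002
tcp cradle mm -88.38255733476248 -0.2009315144073827 58.494352729034304 F [-0.86  0.45 -0.33] t 17.25 w -0.0001899942079717419
togo [0.002  0.1088 0.0249]  togo@z
```

```bash
python3 -m pendant '[[[0,0.015,0.01],[0,0,0]],[[0,0.015,0.01],[0,0,0]],[[0,0.01,0],[0,0,0]],[[0,0.01,0],[0,0,0]],[[0,0.01,0],[0,0,0]],[[0,0.01,0],[0,0,0]],[[0,0.01,0],[0,0,0]],[[0,0.01,0],[0,0,0]],[[0,0,0],[0,0,0]]]'
python3 - <<'E'
from h import *
incr(W(-77.5,0,56))
E
```

```text
time_s: 18.38
position: [0.5083, -0.0457, 0.0565]
tool_rot: [[0.109, 0.994, 0.0], [0.994, -0.109, -0.0], [-0.0, 0.0, -1.0]]
ft_force: [-0.4, -0.5, -0.3]
grip_width: 0.0
tcp cradle mm -79.18650260942746 -0.20216299018336117 56.50974031478178 F [-0.42 -0.46 -0.32] t 18.375 w 1.872258468227442e-05
togo [0.002  0.0169 0.0051]  togo@z
```

```bash
python3 -m pendant '[[[0,0.005,0],[0,0,0]],[[0,0.005,0],[0,0,0]],[[0,0,0],[0,0,0]]]'
```

```text
time_s: 18.75
position: [0.5091, -0.0458, 0.0565]
tool_rot: [[0.109, 0.994, 0.0], [0.994, -0.109, -0.0], [-0.0, 0.0, -1.0]]
ft_force: [-0.9, -0.1, -0.2]
grip_width: -0.0
```

```bash
python3 -m pendant '[[[0,0.003,0],[0,0,0]],[[0,0.003,0],[0,0,0]]]' | grep -E 'pos|force'
```

```text
position: [0.5096, -0.0458, 0.0565]
ft_force: [-1.1, -0.5, -0.8]
```

```bash
python3 -m pendant '[[[0,0.003,0],[0,0,0]],[[0,0.003,0],[0,0,0]]]' | grep -E 'pos|force'
```

```text
position: [0.5103, -0.0459, 0.0565]
ft_force: [-0.9, 0.4, -0.3]
```

```bash
python3 -m pendant '[[[0,0.003,0],[0,0,0]],[[0,0.003,0],[0,0,0]]]' | grep -E 'pos|force'
```

```text
position: [0.5109, -0.046, 0.0565]
ft_force: [-2.4, 0.0, -0.4]
```

```bash
python3 -m pendant '[[[0,0.003,0],[0,0,0]],[[0,0.002,0],[0,0,0]]]' | grep -E 'pos|force'
```

```text
position: [0.5114, -0.046, 0.0565]
ft_force: [-1.7, 0.3, -0.6]
```

```bash
python3 -m pendant '[[[0,0.003,0],[0,0,0]],[[0,0.002,0],[0,0,0]]]' | grep -E 'pos|force'
```

```text
position: [0.5119, -0.0461, 0.0565]
ft_force: [-2.0, -0.6, 0.5]
```

```bash
python3 -m pendant '[[[0,0.003,0],[0,0,0]],[[0,0.002,0],[0,0,0]]]' | grep -E 'pos|force'
```

```text
position: [0.5124, -0.0461, 0.0565]
ft_force: [-2.5, -0.3, 0.8]
```

```bash
python3 -m pendant '[[[0,0.003,0],[0,0,0]],[[0,0.002,0],[0,0,0]]]' | grep -E 'pos|force'
```

```text
position: [0.5124, -0.0461, 0.0564]
ft_force: [-4.9, 0.1, 2.6]
```

```bash
python3 -m pendant '[[[0,0.002,0],[0,0,0]],[[0,0,0],[0,0,0]]]' | grep -E 'pos|force'
```

```text
position: [0.5124, -0.0461, 0.0564]
ft_force: [-6.0, 0.3, 2.7]
```

```bash
python3 -m pendant '[[[0,0.002,0],[0,0,0]],[[0,0,0],[0,0,0]]]' | grep -E 'pos|force'
python3 - <<'E'
from h import *
incr(W(-77.5,0,56))
E
```

```text
position: [0.5124, -0.0461, 0.0564]
ft_force: [-6.9, 0.3, 3.4]
tcp cradle mm -74.99147177650649 -0.1688662219606809 56.42365111080845 F [-6.9   0.27  3.4 ] t 21.0 w 0.00014517150734186276
togo [ 0.0017 -0.0251  0.0043]  togo@z
```

```bash
python3 -m pendant '[[[0,-0.02,0],[0,0,0]],[[0,-0.1,0],[0,0,0]],[[0,-0.2,-0.2],[0,0,0]],[[0,-0.2,-0.4],[0,0,0]],[[0,0,-0.45],[0,0,0]],[[0,0,-0.45],[0,0,0]],[[0,0,-0.45],[0,0,0]],[[0,0,-0.1],[0,0,0]],[[0,0,0],[0,0,0]]]'
python3 - <<'E'
from h import *
incr(W(15,-115,250)); d=snap("wrist","w10"); d1=cam("w1")
T=Tc(PC)
for th in np.arange(1.55,1.9,.05):
    print(th.round(2),proj(d1,T([15,-70+110*np.cos(th),82+110*np.sin(th)])).round(1),proj(d,T([15,-70+110*np.cos(th),82+110*np.sin(th)])).round(1))
f=3.4;im=cv2.imread("pics/w10.png")[120:290,290:512]; im=cv2.resize(im,None,fx=f,fy=f,interpolation=cv2.INTER_CUBIC)
cv2.imwrite("pics/w10z.png",im)
E
```

```text
time_s: 22.12
position: [0.4613, -0.0405, 0.2613]
tool_rot: [[0.109, 0.994, 0.001], [0.994, -0.109, -0.0], [-0.0, 0.001, -1.0]]
ft_force: [0.1, -1.0, -0.8]
grip_width: 0.0002
tcp cradle mm -126.40491479622767 -0.17502109856903578 261.27991073395106 F [ 0.12 -1.04 -0.82] t 22.125 w 0.00018715029916730502
togo [-1.1489  1.4134  0.1138]  togo@z
1.55 [[277.2 272.9]] [[457.4 304.5]]
1.6 [[277.1 278.8]] [[456.1 311.1]]
1.65 [[277.  284.4]] [[454.5 317.4]]
1.7 [[276.8 289.7]] [[452.7 323.3]]
1.75 [[276.6 294.7]] [[450.8 328.8]]
1.8 [[276.4 299.3]] [[448.7 333.9]]
1.85 [[276.2 303.7]] [[446.4 338.5]]
```

View pics/w10z.png

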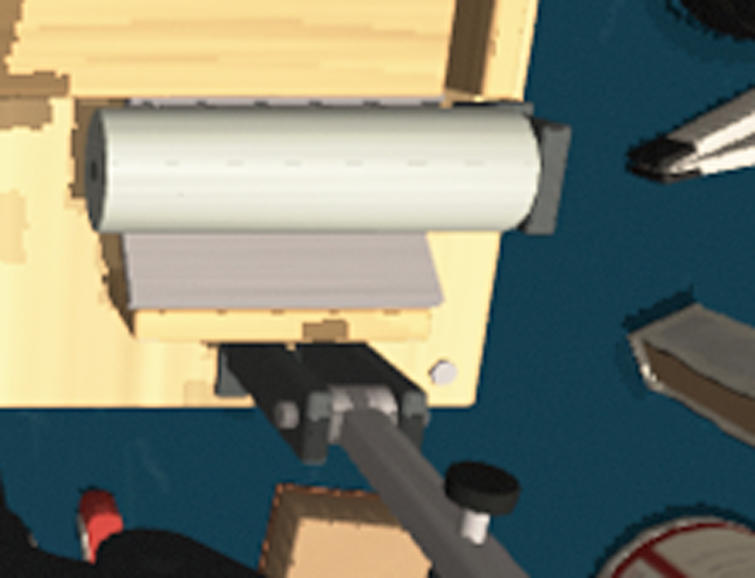

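```bash
python3 -m pendant '[[[-0.1,0.12,0],[0,0,0]],[[-0.3,0.4,0],[0,0,0]],[[-0.35,0.45,0],[0,0,0]],[[-0.3,0.35,0],[0,0,0]],[[-0.05,0.09,0],[0,0,0]],[[0,0,0],[0,0,0]],[[0,0,0.2],[0,0,0]],[[0,0,0.3],[0,0,0]],[[0,0,0.1],[0,0,0]],[[0,0,0],[0,0,0]],[[0,0,0],[0,0,0]]]'
python3 - <<'E'
from h import *
incr(W(15,-105,201)); d=snap("wrist","w11");  snap("side","s11",(230,110,390,250),4)
E
```

```text
time_s: 23.55
position: [0.59, -0.1653, 0.2028]
tool_rot: [[0.109, 0.994, 0.002], [0.994, -0.109, -0.001], [-0.001, 0.002, -1.0]]
ft_force: [-0.5, 0.3, 0.6]
grip_width: -0.0001
tcp cradle mm 15.172724087149556 -110.08545934563385 202.7827920774013 F [-0.52  0.34  0.61] t 23.55 w -7.70936947604542e-05
togo [ 0.0509 -0.0017  0.0178]  togo@z
```

View pics/w11.png

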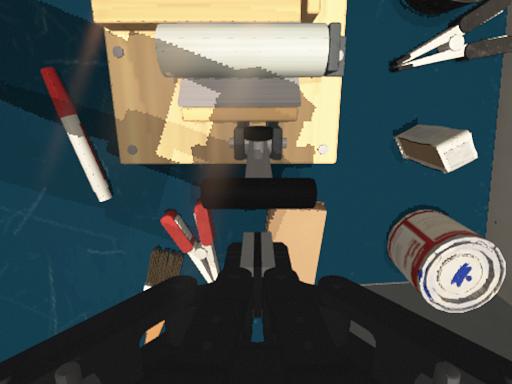

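View pics/s11.png

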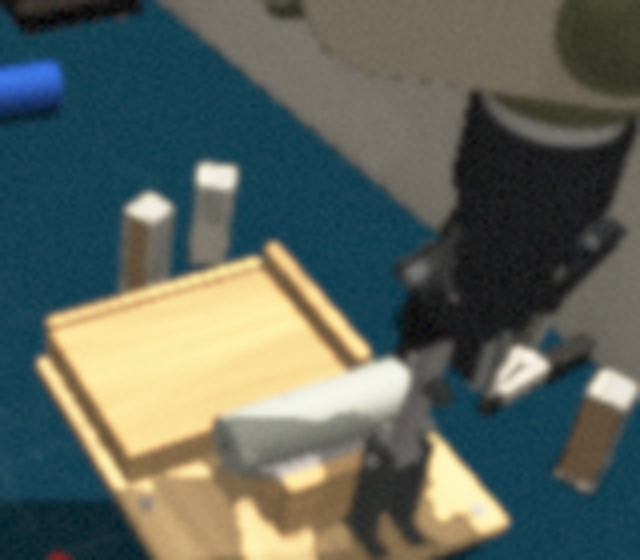

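```bash
python3 -m pendant '[[[0.06,0,0],[0,0,0]],[[0.06,0,0],[0,0,0]],[[0.09,0,0],[0,0,0]],[[0.09,0,0],[0,0,0]],[[0.11,0,0.01],[0,0,0]],[[0.107,0,0.01],[0,0,0]],[[0.106,0,0.025],[0,0,0]],[[0.1,0,0.03],[0,0,0]],[[0.094,0,0.055],[0,0,0]],[[0,0,0],[0,0,0]]]'
python3 - <<'E'
from h import *
incr(W(15,-28.6,190)); d=snap("wrist","w12");  snap("side","s12",(230,110,390,250),4)
E
```

```text
time_s: 24.9
position: [0.5986, -0.083, 0.188]
tool_rot: [[0.108, 0.994, -0.001], [0.994, -0.108, 0.001], [0.001, -0.001, -1.0]]
ft_force: [-0.4, 0.2, 0.1]
grip_width: -0.0002
tcp cradle mm 14.64410961419933 -27.342622505768293 187.99786805081467 F [-0.43  0.21  0.09] t 24.9 w -0.00022762677789816
togo [-0.0126  0.0035 -0.02  ]  togo@z
```

View pics/w12.png

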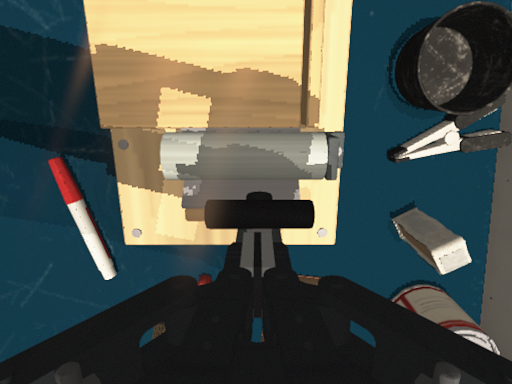

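View pics/s12.png

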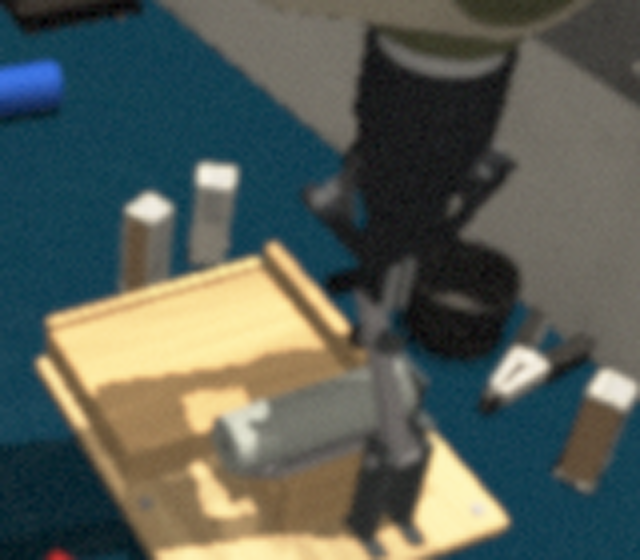

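```bash
python3 - <<'E'
from h import *
d=cam("w12"); T=Tc(PC)
for th in np.arange(.7,1.25,.05): print(th.round(2),-70+110*np.cos(th).round(3),(82+110*np.sin(th)).round(1),proj(d,T([15,-70+110*np.cos(th),82+110*np.sin(th)])).round(1))
E
```

```text
0.7 14.150000000000006 152.9 [[259.8 161.3]]
0.75 10.519999999999996 157.0 [[259.8 169.9]]
0.8 6.670000000000002 160.9 [[259.8 179.2]]
0.85 2.6000000000000085 164.6 [[259.9 189.1]]
0.9 -1.5799999999999983 168.2 [[259.9 199.5]]
0.95 -5.980000000000004 171.5 [[259.9 210.5]]
1.0 -10.599999999999994 174.6 [[259.9 221.9]]
1.05 -15.219999999999999 177.4 [[260.  233.6]]
1.1 -20.059999999999995 180.0 [[260.  245.7]]
1.15 -25.120000000000005 182.4 [[260. 258.]]
1.2 -30.18 184.5 [[260.  270.3]]
```

```bash
python3 -m pendant '[[[-0.04,0,-0.12],[0,0,0]],[[0,0,-0.14],[0,0,0]],[[0.15,0,0],[0,0,0]],[[0.12,0,0],[0,0,0]],[[0.03,0,0.1],[0,0,0]],[[0.02,0,0.1],[0,0,0]],[[0.056,0,0.07],[0,0,0]],[[0.075,0,0.08],[0,0,0]],[[0.067,0,0.09],[0,0,0]],[[0.057,0,0.093],[0,0,0]],[[0.048,0,0.1],[0,0,0]],[[0.03,0,0.1],[0,0,0]],[[0,0,0],[0,0,0]],[[0,0,0],[0,0,0]]]'
python3 - <<'E'
from h import *
incr(W(15,36.6,135)); d=snap("wrist","w13");  snap("side","s13",(230,110,390,250),4)
T=Tc(PC)
for th in np.arange(.1,.6,.05): print(th.round(2),-70+110*np.cos(th).round(3),(82+110*np.sin(th)).round(1),proj(d,T([15,-70+110*np.cos(th),82+110*np.sin(th)])).round(1))
E
```

```text
time_s: 26.75
position: [0.6052, -0.0237, 0.1409]
tool_rot: [[0.11, 0.994, -0.001], [0.994, -0.11, -0.0], [-0.0, -0.001, -1.0]]
ft_force: [0.2, -0.4, 0.1]
grip_width: -0.0
tcp cradle mm 14.772886791828155 32.32143234007635 140.9024227626826 F [ 0.16 -0.42  0.14] t 26.75 w -2.8894707224711775e-05
togo [0.0428 0.0023 0.059 ]  togo@z
0.1 39.45 93.0 [[259.2 215.9]]
0.15 38.78999999999999 98.4 [[259.2 220.4]]
0.2 37.8 103.9 [[259.3 225.6]]
0.25 36.59 109.2 [[259.4 231.5]]
0.3 35.05 114.5 [[259.4 238.2]]
0.35 33.28999999999999 119.7 [[259.5 245.6]]
0.4 31.310000000000002 124.8 [[259.6 253.9]]
0.45 29.0 129.8 [[259.6 263.1]]
0.5 26.58 134.7 [[259.7 273.1]]
0.55 23.83 139.5 [[259.8 284. ]]
```

View pics/w13.png

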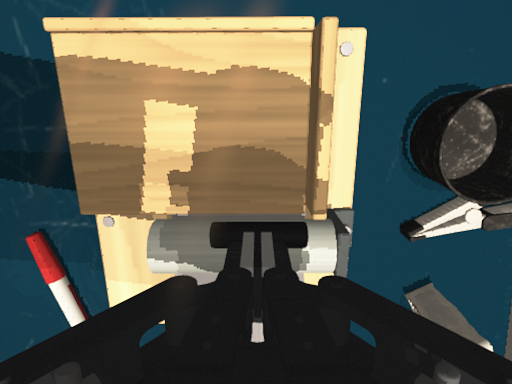

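View pics/s13.png

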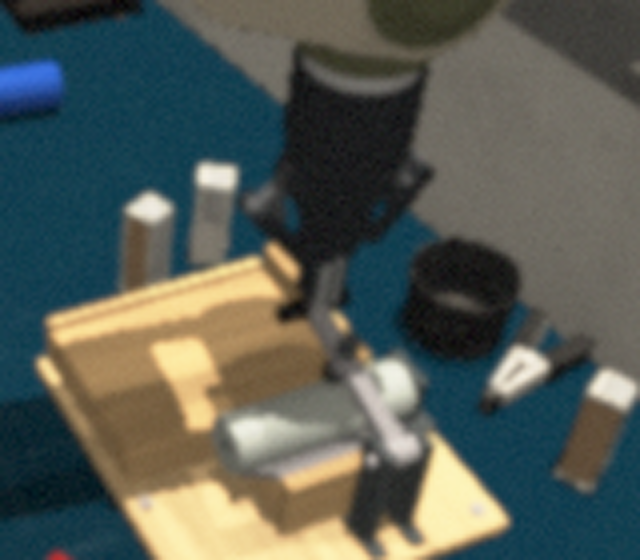

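```bash
python3 -m pendant '[[[0.05,0,0],[0,0,0]],[[0,0,0.03],[0,0,0]],[[0,0,0.03],[0,0,0]],[[0,0,0.02],[0,0,0]],[[0,0,0.02],[0,0,0]],[[0,0,0.02],[0,0,0]],[[0,0,0],[0,0,0]]]'| grep -E 'pos|force|time'
```

```text
time_s: 27.72
position: [0.6058, -0.0184, 0.1289]
ft_force: [-0.4, 1.5, -0.1]
```

```bash
python3 -m pendant '[[[0,0,0.01],[0,0,0]],[[0,0,0.01],[0,0,0]]]'| grep -E 'pos|force|time'
```

```text
time_s: 27.98
position: [0.6058, -0.0181, 0.1272]
ft_force: [-0.4, 1.4, 2.3]
```

```bash
python3 -m pendant '[[[0,0,0.005],[0,0,0]],[[0,0,0.005],[0,0,0]]]'| grep -E 'pos|force'
```

```text
position: [0.6059, -0.0182, 0.1262]
ft_force: [-0.3, 1.2, 1.4]
```

```bash
python3 -m pendant '[[[0,0,0.005],[0,0,0]],[[0,0,0.005],[0,0,0]]]'| grep -E 'pos|force'
```

```text
position: [0.6059, -0.0181, 0.1254]
ft_force: [-0.9, 2.2, 5.4]
```

```bash
python3 -m pendant '[[[0,0,0],[0,0,0]]]'| grep -E 'pos|force'
```

```text
position: [0.6059, -0.0181, 0.1254]
ft_force: [-0.8, 2.0, 4.3]
```

```bash
python3 -m pendant '[[[0,0,0.003],[0,0,0]],[[0,0,0],[0,0,0]]]'| grep -E 'pos|force'
```

```text
position: [0.606, -0.0181, 0.1254]
ft_force: [-1.1, 3.2, 6.6]
```

```bash
python3 -m pendant '[[[0,0,0.002],[0,0,0]],[[0,0,0],[0,0,0]]]'| grep -E 'pos|force'
python3 - <<'E'
from h import *
incr(W(15,36.6,135)); d=snap("wrist","w14");  snap("side","s14",(230,110,390,250),4)
E
```

```text
position: [0.606, -0.0181, 0.1253]
ft_force: [-1.9, 2.7, 7.4]
tcp cradle mm 14.89591375758071 37.969723762824906 125.30858150682833 F [-1.88  2.7   7.37] t 29.1 w -0.00015718076441490058
togo [-0.0137  0.0011 -0.0969]  togo@z
```

View pics/s14.png

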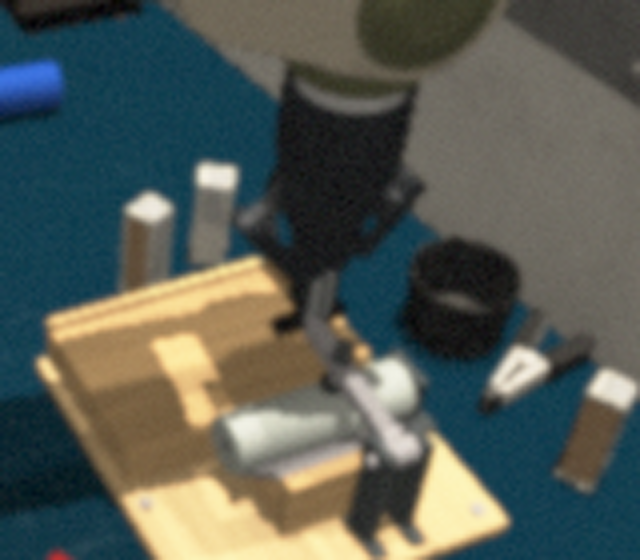

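View pics/w14.png

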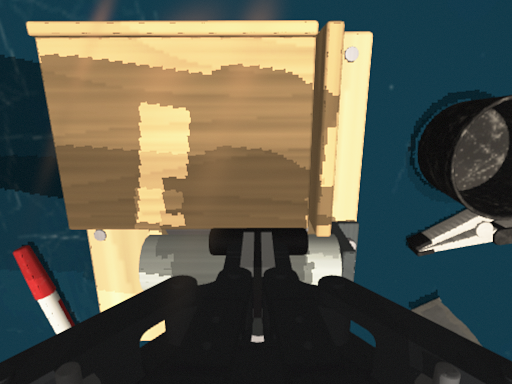

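```bash
python3 -m pendant '[[[0,0,0.003],[0,0,0]],[[0,0,0],[0,0,0]],[[0,0,0],[0,0,0]]]'| grep -E 'pos|force'
```

```text
position: [0.606, -0.0181, 0.1252]
ft_force: [-2.8, 3.2, 7.6]
```

```bash
python3 -m pendant '[[[0,0,0.003],[0,0,0]],[[0,0,0],[0,0,0]]]'| grep -E 'pos|force'
```

```text
position: [0.606, -0.0181, 0.1251]
ft_force: [-2.8, 2.9, 11.4]
```

Handle force is about 10 N, so I'm releasing straight up.

```bash
python3 -m pendant '[[[0,0,-0.005],[0,0,0]],[[0,0,-0.01],[0,0,0]],[[0,0,-0.05],[0,0,0]],[[0,0,-0.3],[0,0,0]],[[0,0,-0.4],[0,0,0]],[[0,0,-0.4],[0,0,0]],[[0,-0.3,-0.3],[0,0,0]],[[0,-0.5,0],[0,0,0]],[[0,-0.4,0],[0,0,0]],[[0,0,0],[0,0,0]],[[0,0,0],[0,0,0]]]'
python3 - <<'E'
from h import *
incr(W(15,36.6,135)); d=snap("wrist","w15");  snap("side","s15",(230,110,390,250),4); snap("top","t15",(215,130,345,240),5)
T=Tc(PC)
for th in np.arange(.05,.3,.05): print(th.round(2),proj(d,T([15,-70+110*np.cos(th),82+110*np.sin(th)])).round(1))
E
```

```text
time_s: 31.2
position: [0.4872, -0.0054, 0.2708]
tool_rot: [[0.11, 0.994, 0.001], [0.994, -0.11, -0.0], [-0.0, 0.001, -1.0]]
ft_force: [0.2, -0.5, 0.4]
grip_width: -0.0001
tcp cradle mm -104.52060911095762 37.53473851275848 270.7800061326984 F [ 0.24 -0.46  0.42] t 31.2 w -0.00011782452675501182
togo [-0.0091  1.1941  1.3588]  togo@z
0.05 [[377.6 173.8]]
0.1 [[379.6 175.4]]
0.15 [[381.7 177.3]]
0.2 [[383.7 179.6]]
0.25 [[385.8 182.2]]
```

View pics/w15.png

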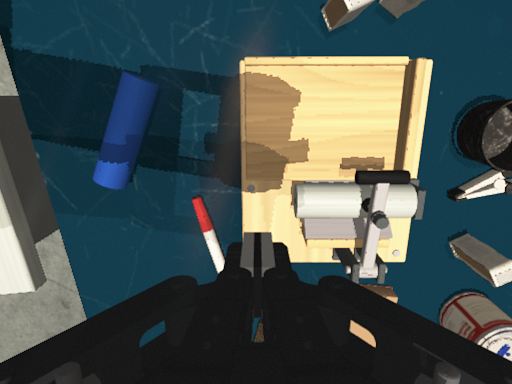

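View pics/s15.png

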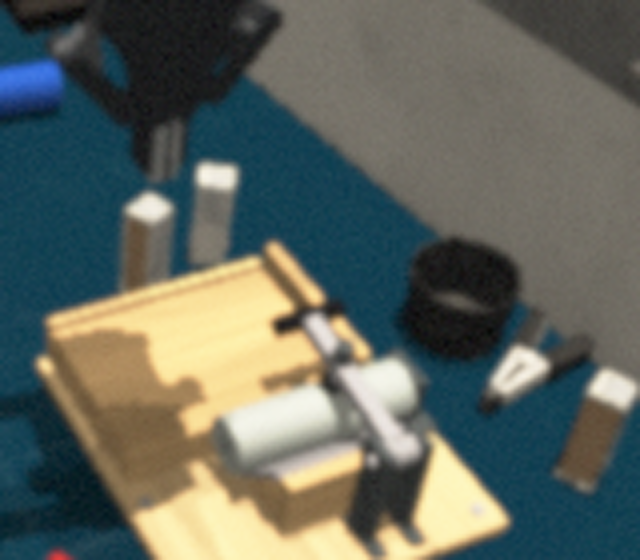

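```bash
python3 - <<'E'
from h import *
d=cam("w15");f=5
im=cv2.imread("pics/w15.png")[150:260,285:435]; im=cv2.resize(im,None,fx=f,fy=f,interpolation=cv2.INTER_CUBIC)
cv2.imwrite("pics/w15z.png",im)
E
```

```text
(no output)
```

View pics/w15z.png

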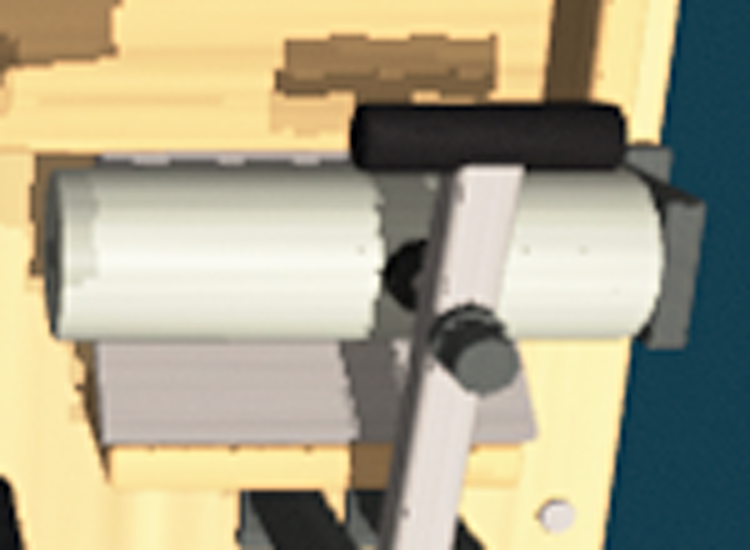

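```bash
python3 - <<'E'
from rig import env
o=env.observe(); print(o['time_s'],o['ft_force']); print(env.close_job())
E
```

```text
31.35 [-0.1326578   0.88837225 -0.46081285]
the job is handed in; nothing more can be done
None
```

I rolled the bar into the vee, slid it against the end stop, clamped it and handed the job in at about 31 s of the 70 s allowed. No verdict was reported.

1. **Rolling:** I pushed the bar off the deck with both fingers, let go, and it settled in the vee with the clamp still open.
2. **Butting:** I slid it along in steps of 0.5 mm or less near the end. The push force then rose to about 7 N and the bar stopped moving. The tool was within about 1 mm of where the pictures put the stop.
3. **Clamping:** I swung the arm down with the shut fingers. The pad met the bar at about 0.16 rad. I pressed the handle to about 11 N, which should be roughly 14 N on the bar, then let go and moved clear.

**Last checks:** The final pictures show the bar seated with its end on the stop plate, and the pad on the bar with the arm at about 0.15 rad. The robot was clear of everything, with only force noise on the wrist. The bystanders looked unmoved in the pictures I viewed, but I did not measure their positions.

**Not confirmed:** I could not measure the grip left after letting go. From the hinge friction I expect about 4 to 5 N. My fits of the jig's position from the pictures differed by 2–4 mm, so I relied on force for the two contacts.

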